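# Tie the fan sled to its anchor before the run-up test

### The job

Make the fan ready for its run-up test: run the sled with the upright fan fully home against its end stops, then swing the tie link across and push its snap hook onto the sled's eyebolt until the gate has flicked shut behind the bar. Feel for the click and do not force the hook, leave the tools and spares on the bench where they are, and leave everything let go.

Things in the scene. Friction and masses are not known exactly. Their poses are not given: they have to be found in the camera images.
- rig: fan test slide bolted to the bench: grey base 460 x 140 mm, two rails, post at one end. Origin: on the bench under the eye's bar, sled home, eye straight. x runs along the rails from post to fan (the way the sled rolls out), y across, away from the side where the link hangs open. Base x = -195 to 265 mm. Rails 24 mm high, end stops 46 mm, post and its pin (x = -143.5, y = 0) 90 mm.
- sled (a joint): sled travel in m: 0 = home, its blocks against the rubber end stops nearest the post; grows rolling out, 0.085 at most. Takes about 1.5 N to roll and stays where left. The sled (about 0.85 kg with fan) also has a few mm of side play in the rails, taken up by a side push of 1 to 2 N.
- fan_face (a point): centre of the outer face (away from the post, with wire guard) of the upright square fan on the sled: a black box 120 x 120 mm, 38 mm thick, standing 43 to 163 mm above the bench. Its axes are the rig's. The guard stands 3 mm proud at most. Pushing this face or its rim along the rig's -x runs the sled home.
- eye (a point): middle of the upright bar, nearest the post, of the sled's swing eyebolt, 75 mm above the bench: a ring of 6 mm round steel on edge, hole 24 mm wide, its centre 15 mm along this point's x. It flops loosely sideways, some degrees either way to its stops, about an upright pin 40 mm along x, so it gives way before it resists. An end plate 90 mm wide, 95 mm high stands 10 mm behind the pin.
- tie_link: steel link, 162 mm long, level, 75 mm above the bench, swinging on the post's pin (light friction, stays where left): turnbuckle barrel, then a snap hook lying flat. Origin on the pin; x along the link to the hook, y the way it swings shut. Shut, its x lies along the rig's x; it starts 0.35 to 0.8 rad out, to the rig's -y side.
- hook_back (a point): middle of the outer side of the hook's straight back, where it can be pushed along the link's y: x = 138 mm, y = -17 mm of the link. The back is 7 mm round steel, straight from x = 126 to 148 mm, 75 mm above the bench. The bow ends at x = 162 mm. The nose (x = 152 to 160, y = 14 mm) passes through the eye's hole as the link swings shut.
- hook_seat (a point): point inside the hook, x = 146.5 mm, y = 0 of the link, with the link's axes: where the eye's bar belongs. As the hook is pushed on, the gate flicks shut when the bar is about level with this point (within 8 mm); the resistance drops away, and then the bar bottoms on the hook's back, 7 mm past this point (link's -y), and the link stops dead.
- gate (a joint): angle in rad of the hook's sprung gate, a 4 mm bar 22 mm long across the hook's mouth, hinged at x = 130 mm, y = 14 mm of the link: 0 = shut, grows as it is pushed into the hook, to 0.6 or more as the eye's bar goes by, then springs back to 0. Once the eye has come to its stop it takes about 5 N on the hook to start it and 9 to 12 N to get the bar past.
- screwdriver: bystander: a screwdriver with an orange handle, 210 mm long, lying on the bench
- spanner: bystander: a steel open-end spanner, 170 mm long, lying on the bench
- mallet: bystander: a hammer, 240 mm long, lying on the bench
- cup: bystander: an open clear plastic cup, 80 mm across and 85 mm high, origin at its foot
- bushing: bystander: a brass tube, 34 mm across and 55 mm high, standing, origin at its foot
- spare_fan: bystander: a second black 120 mm fan lying flat on the bench, 38 mm high; not part of the job
- grease: bystander: a grease jar, 60 mm across and 60 mm high, origin at its foot

How it is judged:
By the outcome, as a careful person would: the job done as asked, in the order asked, and still so for the second after the job is handed in, with the robot touching nothing.
It also fails if it takes over 58 s, if anything falls off the work surface, if the arm or the gripper's body presses on something with over 40 N, if the wrist force passes 120 N, or if a joint passes its speed limit or range.

### The arm

A 6-joint arm with a two-finger parallel gripper is mounted at the origin on the work surface. World frame = base frame: x ahead of the robot, y to its left, z up, the work surface at z = 0. Lengths are in m, angles in degrees, forces in N, time in s.
With the tool pointing down it reaches from about 0.3 to 0.75 m from the base axis. Payload 8.5 kg.
Tool frame: the origin (TCP) lies at the very end of the fingers, on their centre line; the grasp point (between the pads) lies 19 mm behind it; z points along the fingers, y is the line along which they close (so a half turn about z gives the same grasp; the last joint's range is limited). The gripper opens to 85 mm and grips with 20 to 120 N. Pads are 22 mm wide; open, the fingers measure 114 mm over their backs; the gripper's body (76 mm by 85 mm) begins 54 mm behind the grasp point. The pads swing forward as they close: fully open they stand 13 mm farther back than shut.
Start: joints at [-80.117, 21.807, 74.336, -0, 83.858, -12.336], TCP at [0.208, -0.509, 0.231] pointing down, gripper open.
Joint ranges: [-178.18, 178.18], [-50.72, 133.34], [12.68, 142.11], [-81.47, 261.47], [9.98, 163.14], [-165.26, 165.26]. Speed limits (degrees/s): [136.94, 136.94, 180, 180, 180, 180].

### API

Orientations are given as a 3x3 rotation matrix whose columns are the frame's x, y, z axes.
In Python, from rig import * gives the robot as it stands. The module is installed in compiled form; this text tells all that it offers.
- The arm moves only by the shell command python3 -m pendant 'ROWS' [OPENING] [FORCE]. ROWS is JSON, a list of rows, each a list of 2 entries, a list of its own where there are three numbers: the shift along the tool's x, y, z as a fraction of full scale, then the turn, a rotation vector about the tool's x, y, z as a fraction of full scale. A call has 1 to 8 rows; each row shifts and turns the commanded pose from where the row before left it, along the tool's axes as they then stand; what a row does not reach is not made up. Full scale, the value 1, is 40 mm for a shift and 5 degrees for a turn. A row lasts 1/8 s, in which the tool goes at most 62.5 mm and 10.7 degrees, less where a joint would pass 70% of its speed; a pose out of reach is approached as far as the arm can. A call with a number of a shift or a turn outside -1 to 1 is refused whole. A call with a gripper value outside its range is refused whole. OPENING is the opening, from 0 (shut) to 1 (fully open), set as the call begins (- or left out, the last holds). The fingers move at their own pace and stop on an object; FORCE is the grip in N (left out, the last holds). Time passes only in rows, so rows that do not move let the fingers close. It gives the time, the measured TCP pose, the force, the opening and the grip force at its end, in the units of the state.
- observe(): the state, without advancing time (a new reading comes with each control period).
- get_image(name): name is "side" or "top"; returns a dict with "img" (384x512x3 uint8, blue, green, red), "range_z" (384x512 float32, m along the optical axis (not along the pixel's ray), 0 where there is no reading), "camera_matrix" (3x3 intrinsics, pixels), "eye" and "rotation" of the camera in the world. Camera axes: x right, y down, z forward; pixel columns grow to the right and rows downward; lengths in m; the calibration is good to about 2 mm. A picture is of the moment at which its call begins.
- close_job(): hands the job in; it is judged then, once.
Trained networks look in the newest picture that a camera, given by its name, has taken for a name from the list of things; names that differ only in an ending like _2 or _b are one class to them, and where a whole thing is asked for, a point or a joint stands for the part that bears it (a point fixed in the world has none). Each returns a list of dicts, best first, with "conf" (0 to 1); they miss things now and then, are a little off and sometimes report something else, mostly with a low value. They report only what shows in the picture. A call takes as long as a camera call.
- regions_of(camera, query): "mask" (384x512 bool, what is visible of it).
- landmark_of(camera, query): "point" ([x, y, z] in m, in world coordinates, good to about 4 mm: a listed point, or the origin of a listed thing).
The state is a dict: "time_s": time; "q": joint angles; "qvel": joint speeds; "joint_efforts": joint torques, N m; "position": TCP position; "tool_rot": TCP orientation; "ft_force": force on the tool from outside, world axes, zero at the start; "wrist_torque": the same for the moment, N m; "grip_width": finger opening in m; "gripper_force": force on a finger pad.
Only numpy, scipy, OpenCV 4.12 (cv2) and the standard library are available. Lean on these libraries where they do the work, as an engineer would, in place of code of your own. Each camera call takes 0.05 s, during which the arm holds its last target. There are 200 camera calls.

## Working session

There is one attempt and no reset: what is moved stays moved. The work goes in short steps, Python scripts to look and compute and a shell command to move; the robot and the scene stay as the last step left them, time stands still between calls to the robot, and variables do not carry over. Pictures are saved under pics/ and viewed, at most 10 in all, crops included, and the job is handed in when it is done.

```bash
mkdir -p pics; cat > h.py <<'E'
from rig import *
import numpy as np, cv2
np.set_printoptions(precision=4,suppress=True)
def xyz(d,m=None):
    z=d["range_z"]; v,u=np.indices(z.shape); K=d["camera_matrix"]
    P=np.stack([(u-K[0,2])*z/K[0,0],(v-K[1,2])*z/K[1,1],z],-1)
    return P@np.array(d["rotation"]).T+np.array(d["eye"])
def lm(names,cams=("top","side")):
    for n in names:
        for c in cams:
            print(n,c,[(np.round(r["point"],4).tolist(),round(r["conf"],2)) for r in landmark_of(c,n)[:2]])
E
python3 - <<'E'
from h import *
a=get_image("top");b=get_image("side")
cv2.imwrite("pics/t.png",a["img"]);cv2.imwrite("pics/s.png",b["img"])
lm(["rig","fan_face","eye","tie_link","hook_back","hook_seat","screwdriver","spanner","mallet","cup","bushing","spare_fan","grease"])
print(a["eye"],b["eye"]);s=observe();print(s["tool_rot"],s["time_s"],s["ft_force"])
E
```

```text
rig top [([0.5548, 0.0087, 0.0007], 0.9), ([0.6048, -0.1954, 0.1034], 0.41)]
rig side []
fan_face top [([0.6036, -0.1951, 0.1029], 0.66)]
fan_face side [([0.6093, -0.2002, 0.1048], 0.92), ([0.4368, -0.1445, 0.0006], 0.67)]
eye top [([0.5197, 0.1502, 0.0762], 0.6), ([0.5739, -0.0553, 0.0757], 0.39)]
eye side [([0.609, -0.1999, 0.1013], 0.73), ([0.5748, -0.0511, 0.0779], 0.56)]
tie_link top [([0.5203, 0.1493, 0.0758], 0.55), ([0.6039, -0.1937, 0.1009], 0.16)]
tie_link side [([0.5184, 0.1466, 0.0786], 0.68)]
hook_back top [([0.5542, 0.0072, 0.0016], 0.6)]
hook_back side [([0.4441, 0.0281, 0.0722], 0.91), ([0.4354, -0.1426, 0.0036], 0.26)]
hook_seat top [([0.4615, 0.0165, 0.0745], 0.6)]
hook_seat side [([0.4564, 0.0137, 0.0723], 0.64)]
screwdriver top [([0.4348, -0.145, 0.0019], 0.88), ([0.5506, 0.0082, 0.004], 0.57)]
screwdriver side [([0.4365, -0.1438, 0.0018], 0.57), ([0.4632, -0.1165, 0.0007], 0.17)]
spanner top [([0.6164, 0.1846, 0.0027], 0.8)]
spanner side [([0.6192, 0.1886, -0.0015], 0.57)]
mallet top [([0.5423, 0.2998, -0.001], 0.83), ([0.7089, 0.1911, -0.0017], 0.55)]
mallet side [([0.5423, 0.2981, 0.001], 0.98)]
cup top [([0.7145, 0.0127, -0.0004], 0.77)]
cup side [([0.7161, 0.019, 0.0008], 0.83)]
bushing top [([0.4575, -0.121, -0.0023], 0.64), ([0.4609, 0.0171, 0.0754], 0.55)]
bushing side [([0.4647, -0.1156, -0.0038], 0.62), ([0.5502, 0.0059, -0.0024], 0.59)]
spare_fan top [([0.3386, 0.1474, -0.001], 0.87)]
spare_fan side [([0.3401, 0.1479, -0.0014], 0.68)]
grease top [([0.7094, 0.1948, -0.0006], 0.76), ([0.6059, -0.1973, 0.1047], 0.52)]
grease side [([0.708, 0.1925, 0.0001], 0.93)]
[0.448  0.0963 1.0253] [0.5186 0.5821 0.6838]
[[ 0.9257  0.3782  0.    ]
 [ 0.3782 -0.9257  0.    ]
 [ 0.     -0.     -1.    ]] 1.4 [ 1.2083 -0.243   0.1555]
```

View pics/t.png

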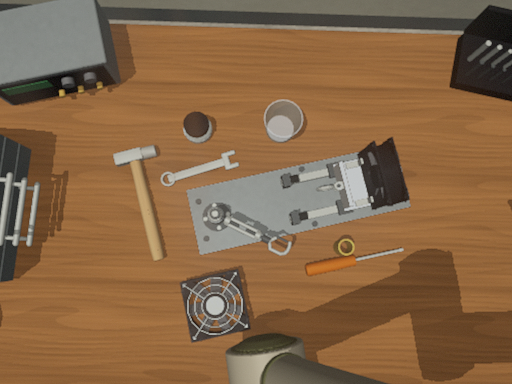

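View pics/s.png

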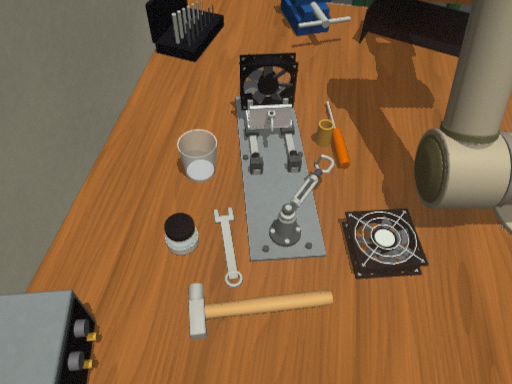

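```bash
python3 - <<'E'
from h import *
# rig frame from pin and fan face
pin=np.array([.5195,.1483]);ori=np.array([.5548,.0080]);ff=np.array([.6065,-.1975])
for a,b in((pin,ori),(pin,ff),(ori,ff)):
    d=b-a;print(np.linalg.norm(d),np.degrees(np.arctan2(d[1],d[0])))
d=(ff-pin);d/=np.linalg.norm(d);y=np.array([-d[1],d[0]])
for c in("top","side"):
    im=get_image(c);P=xyz(im)
    for n in("sled","tie_link","eye"):
        for r in regions_of(c,n)[:2]:
            m=r["mask"]&(im["range_z"]>0);q=P[m]
            R=np.c_[(q[:,:2]-pin)@d-.1435,(q[:,:2]-pin)@y,q[:,2]]
            print(c,n,round(r["conf"],2),m.sum(),np.percentile(R,[2,50,98],axis=0).tolist() if len(R) else 0)
    # fan top
    R=np.stack([(P[...,:2]-pin)@d-.1435,(P[...,:2]-pin)@y,P[...,2]],-1)
    m=(im["range_z"]>0)&(abs(R[...,1])<.1)&(abs(R[...,0])<.35)&(R[...,2]>.155)&(R[...,2]<.17)
    print("fantop",m.sum(),np.percentile(R[m],[1,50,99],axis=0)if m.any() else 0)
    m=(im["range_z"]>0)&(R[...,2]>.086)&(R[...,2]<.098)&(abs(R[...,1])<.06)&(R[...,0]>-.19)&(R[...,0]<-.1)
    print("post",m.sum(),np.percentile(R[m],[1,50,99],axis=0)if m.any() else 0)
print(d,y)
E
```

```text
0.14467266500621323 -75.87730864870053
0.35657627515021245 -75.87801947531612
0.21190361016273418 -75.87850477700944
top sled 0.87 4020 [[0.09935736750673366, -0.0556180307693662, 0.03271064320880636], [0.17140461245111105, -0.0002912159723850586, 0.08925552930951025], [0.20608706308596356, 0.05636739999478075, 0.16369661447775824]]
top tie_link 0.85 582 [[-0.13925937128412633, -0.10344645287725336, 0.07359251331454593], [-0.0794489328236993, -0.05186624477814694, 0.07817292102460238], [-0.01510433874106885, -0.008198008755145635, 0.08445960627811717]]
top tie_link 0.34 4194 [[0.10124514369059974, -0.05631420456063968, 0.008364169380295645], [0.1713843128751464, -0.000521564699597413, 0.08694700396742], [0.20731895622486043, 0.058410591813808976, 0.16368541729953884]]
top eye 0.36 3378 [[-0.24255340163256056, -0.2334000932051591, -0.0016741735582728621], [-0.18372481211020744, -0.17408991791427464, 0.03529440061750777], [-0.1272041977973371, -0.11532178021592422, 0.042217946298643415]]
fantop 857 [[ 0.17   -0.0563  0.1552]
 [ 0.1901  0.0007  0.1607]
 [ 0.2088  0.0589  0.1656]]
post 96 [[-0.1541 -0.0101  0.0864]
 [-0.1441  0.0003  0.0907]
 [-0.1335  0.0101  0.0955]]
side sled 0.89 3891 [[0.10029491644751798, -0.056944548449567776, 0.02946853906709319], [0.17264996380432698, 0.0032546472239893443, 0.09064265568851726], [0.20828638663414717, 0.05645696863202656, 0.16262891876984847]]
side tie_link 0.77 668 [[-0.1558036327266293, -0.108053599445916, -0.00046161838862091687], [-0.0823733062894879, -0.05216316169342593, 0.07766950440526771], [0.04146019807862095, 0.009053378071204486, 0.08326776922820213]]
fantop 588 [[ 0.1682 -0.06    0.1552]
 [ 0.1899  0.0001  0.1603]
 [ 0.2083  0.0575  0.1641]]
post 108 [[-0.1551 -0.0118  0.0864]
 [-0.1464 -0.0013  0.0899]
 [-0.1346  0.0089  0.093 ]]
[ 0.244  -0.9698] [0.9698 0.244 ]
```

The top view shows the rig running right from the post (215,215) to the fan (385,175), with the link open at the hook (280,245). The side view agrees. From the pin and fan face, the sled is out about 65 mm and the link is open about 0.66 rad. I'll push the fan face first, with closed fingers.

```bash
python3 -m pendant '[[[1,-0.2,0],[0,0,0]],[[1,-0.2,0],[0,0,0]],[[1,-0.2,0],[0,0,0]],[[1,-0.2,0],[0,0,0]],[[1,-0.2,0],[0,0,0]],[[1,-0.2,0],[0,0,0]],[[1,-0.2,0],[0,0,0]],[[1,-0.2,0],[0,0,0]]]' 0 20
python3 -m pendant '[[[1,-0.2,0],[0,0,0]],[[1,-0.2,0],[0,0,0]],[[1,-0.2,0],[0,0,0]],[[1,-0.2,0],[0,0,0]],[[0,0,0],[0,0,0.81]],[[0,0,0],[0,0,0.81]],[[0,0,0],[0,0,0]],[[0,0,0],[0,0,0]]]'
cat >> h.py <<'E'
PIN=np.array([.5195,.1483]);D=np.array([.244,-.9698]);Y=np.array([.9698,.244])
def rigc(p): q=np.array(p[:2])-PIN; return np.array([q@D-.1435,q@Y,p[2]])
def st():
    s=observe();R=np.array(s["tool_rot"]);f=np.array(s["ft_force"])
    print("t",s["time_s"],"rig",rigc(s["position"]),"toolx.D,Y",R[:2,0]@D,R[:2,0]@Y,"f rig",f[:2]@D,f[:2]@Y,f[2],"w",s["grip_width"])
E
python3 -c "
from h import *
st()"
```

```text
time_s: 2.8
position: [0.4811, -0.328, 0.2314]
tool_rot: [[0.926, 0.378, 0.0], [0.378, -0.926, -0.0], [0.0, 0.0, -1.0]]
ft_force: [0.1, 0.0, -0.2]
grip_width: 0.0003
gripper_force: 0.0
time_s: 3.8
position: [0.616, -0.2388, 0.2313]
tool_rot: [[0.969, 0.245, -0.0], [0.245, -0.969, -0.0], [-0.0, 0.0, -1.0]]
ft_force: [-0.4, 0.4, -0.2]
grip_width: -0.0002
gripper_force: 0.0
t 3.8 rig [ 0.2555 -0.0009  0.2313] toolx.D,Y -0.0011463635017619211 1.000023362359792 f rig -0.4934921165246349 -0.2950927582501742 -0.1993073340459422 w -0.00019857475094519324
```

```bash
python3 -m pendant '[[[0,0,0.79],[0,0,0]],[[0,0,0.79],[0,0,0]],[[0,0,0.79],[0,0,0]],[[0,0,0.79],[0,0,0]],[[0,-0.3,0],[0,0,0]],[[0,-0.15,0],[0,0,0]],[[0,-0.15,0],[0,0,0]],[[0,-0.1,0],[0,0,0]]]'
python3 -m pendant '[[[0,-0.15,0],[0,0,0]],[[0,-0.15,0],[0,0,0]],[[0,-0.15,0],[0,0,0]],[[0,-0.15,0],[0,0,0]],[[0,-0.15,0],[0,0,0]],[[0,-0.15,0],[0,0,0]],[[0,-0.15,0],[0,0,0]],[[0,-0.15,0],[0,0,0]]]'
python3 -c "
from h import *
st()"
```

```text
time_s: 4.8
position: [0.6097, -0.2114, 0.1064]
tool_rot: [[0.97, 0.244, 0.002], [0.244, -0.97, -0.001], [0.002, 0.002, -1.0]]
ft_force: [0.5, -1.7, 3.7]
grip_width: 0.0002
gripper_force: 0.0
time_s: 5.8
position: [0.5989, -0.1682, 0.1062]
tool_rot: [[0.97, 0.243, 0.005], [0.243, -0.97, -0.007], [0.003, 0.008, -1.0]]
ft_force: [5.2, -27.5, 11.5]
grip_width: -0.0004
gripper_force: 0.0
t 5.8 rig [ 0.1828 -0.0002  0.1062] toolx.D,Y 0.0008224226691514765 1.0000193199090899 f rig 27.945258481797268 -1.6595721359832833 11.539835710092584 w -0.00039686959256946257
```

Force is 28 N with an upward part, before the travel I expected. I'll back off and look.

```bash
python3 -m pendant '[[[0,0.15,0],[0,0,0]],[[0,0.1,0],[0,0,0]]]'
python3 - <<'E'
from h import *
st()
for c in("top","side"):
    im=get_image(c);P=xyz(im)
    lm(["fan_face","eye","hook_seat"],(c,))
    R=np.stack([(P[...,:2]-PIN)@D-.1435,(P[...,:2]-PIN)@Y,P[...,2]],-1)
    for lo,hi in((.155,.17),(.088,.1),(.04,.05)):
        m=(im["range_z"]>0)&(abs(R[...,1])<.07)&(R[...,0]<.25)&(R[...,0]>0)&(R[...,2]>lo)&(R[...,2]<hi)
        print(c,lo,m.sum(),np.percentile(R[m],[1,50,99],axis=0).tolist() if m.any() else 0)
    i=im["img"][90:270,170:430] if c=="top" else im["img"][20:260,180:400]
    cv2.imwrite(f"pics/{c}2.png",cv2.resize(i,None,fx=2.5,fy=2.5,interpolation=cv2.INTER_CUBIC))
E
```

```text
time_s: 6.05
position: [0.5995, -0.1744, 0.1042]
tool_rot: [[0.97, 0.244, -0.002], [0.244, -0.97, 0.001], [-0.001, -0.002, -1.0]]
ft_force: [0.2, -0.1, -0.4]
grip_width: 0.0001
gripper_force: 0.0
t 6.05 rig [ 0.189  -0.0011  0.1042] toolx.D,Y -0.0001121805408260451 1.00002319883285 f rig 0.19642746944384548 0.20682036519530017 -0.4230618084279031 w 0.00010425953215472916
fan_face top [([0.5877, -0.1321, 0.1017], 0.97)]
eye top [([0.5588, 0.0111, 0.0775], 0.49)]
hook_seat top [([0.4622, 0.0129, 0.0735], 0.91)]
top 0.155 668 [[0.10398831434903288, -0.055426408171047846, 0.15516368454185736], [0.11853671935258339, 0.005111016764281636, 0.16040122432300846], [0.14192830436954035, 0.059664815996131104, 0.16580928656834112]]
top 0.088 313 [[0.0049908405845413084, -0.05432470941907461, 0.0882458650669897], [0.05337714589744036, 0.002905496575717535, 0.09403988901416949], [0.11843848439772481, 0.05723508452459803, 0.09886121509812427]]
top 0.04 1152 [[0.005650130542992103, -0.05117977908840036, 0.04008288875862883], [0.08076235407731552, -0.0010802237339463763, 0.04306663447811648], [0.11462433894161826, 0.05122652249873705, 0.04968073473114976]]
fan_face side [([0.5902, -0.1341, 0.1021], 0.67)]
eye side [([0.5605, 0.0105, 0.0778], 0.58)]
hook_seat side [([0.4585, 0.0137, 0.0727], 0.65)]
side 0.155 700 [[0.10224248318901773, -0.05926337893598815, 0.1550912331268741], [0.12603102627166662, 0.0009220770551661335, 0.16050005483432145], [0.17087511705572936, 0.058015424172234153, 0.16876183387445545]]
side 0.088 533 [[0.006858971171714274, -0.057613768421570274, 0.08817580357208064], [0.10564801688017941, 0.002996973678513367, 0.09358984608209442], [0.14280410515732764, 0.0585385774445414, 0.0998631503264642]]
side 0.04 545 [[0.0043913221890671495, -0.05343427043161765, 0.04005746196335477], [0.04955317307855908, 0.0034086585411366548, 0.044544999213294356], [0.1459757025920341, 0.05673475009958843, 0.04979421268210629]]
```

View pics/side2.png

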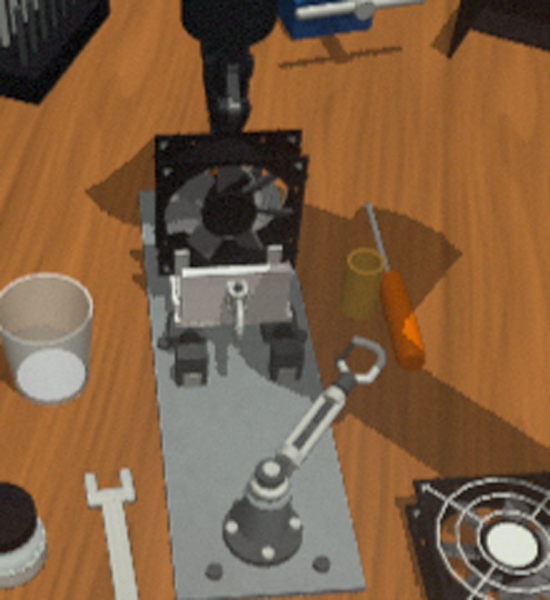

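View pics/top2.png

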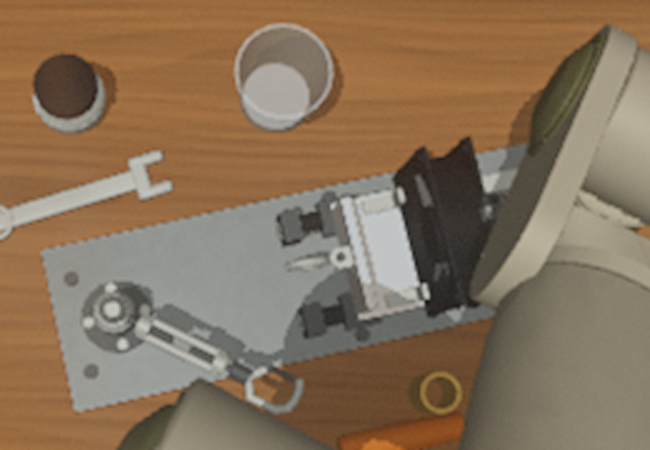

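The side view shows the sled's blocks by the end stops, with the eye at about (237,290). The networks put the eye at x ≈ 0, so the sled is at home, and the contact is on the wider finger knuckles. I'll confirm with a gentle push.

```bash
python3 -m pendant '[[[0,-0.1,0],[0,0,0]],[[0,-0.05,0],[0,0,0]],[[0,0,0],[0,0,0]]]'; python3 -m pendant '[[[0,-0.03,0],[0,0,0]],[[0,0,0],[0,0,0]]]'
```

```text
time_s: 6.82
position: [0.5987, -0.169, 0.1053]
tool_rot: [[0.97, 0.244, 0.001], [0.244, -0.97, -0.001], [0.001, 0.001, -1.0]]
ft_force: [0.9, -1.5, 1.2]
grip_width: 0.0001
gripper_force: 0.0
time_s: 7.08
position: [0.5987, -0.1688, 0.1055]
tool_rot: [[0.97, 0.243, 0.002], [0.243, -0.97, -0.002], [0.001, 0.002, -1.0]]
ft_force: [1.8, -5.5, 3.0]
grip_width: 0.0003
gripper_force: 0.0
```

The force rises stiffly, so the sled is home. Next I retreat, go over to behind the hook, and turn to line up with the link.

```bash
python3 -m pendant '[[[0,0.35,0],[0,0,0]],[[0,0.4,0],[0,0,0]],[[0,0,-1],[0,0,0]],[[0,0,-1],[0,0,0]],[[0,0,-1],[0,0,0]],[[0,0,-0.25],[0,0,0]]]'
python3 -m pendant '[[[-0.425,-0.975,0],[0,0,0]],[[-0.425,-0.975,0],[0,0,0]],[[-0.425,-0.975,0],[0,0,0]],[[-0.425,-0.975,0],[0,0,0]],[[-0.425,-0.975,0],[0,0,0]],[[-0.425,-0.975,0],[0,0,0]],[[-0.425,-0.975,0],[0,0,0]]]'
python3 -m pendant '[[[0,0,0],[0,0,0.95]],[[0,0,0],[0,0,0.95]],[[0,0,0],[0,0,0.95]],[[0,0,0],[0,0,0.95]],[[0,0,0],[0,0,0.95]],[[0,0,0],[0,0,0.95]],[[0,0,0],[0,0,0.95]],[[0,0,0],[0,0,0.95]]]'
python3 -c "
from h import *
st()
for c in('top','side'):
    get_image(c);lm(['fan_face','eye','hook_seat','hook_back'],(c,))"
```

```text
time_s: 7.82
position: [0.6061, -0.1979, 0.2374]
tool_rot: [[0.97, 0.244, 0.004], [0.244, -0.97, -0.002], [0.003, 0.003, -1.0]]
ft_force: [0.4, 0.1, 0.3]
grip_width: -0.0001
gripper_force: 0.0
time_s: 8.7
position: [0.4224, 0.0396, 0.2339]
tool_rot: [[0.97, 0.243, -0.002], [0.243, -0.97, 0.001], [-0.002, -0.001, -1.0]]
ft_force: [-0.7, 0.3, 0.6]
grip_width: 0.0
gripper_force: 0.0
time_s: 9.7
position: [0.4233, 0.0386, 0.2339]
tool_rot: [[0.913, -0.408, -0.002], [-0.408, -0.913, 0.001], [-0.002, 0.0, -1.0]]
ft_force: [0.8, 0.2, 0.3]
grip_width: 0.0002
gripper_force: 0.0
t 9.7 rig [-0.0606 -0.1201  0.2339] toolx.D,Y 0.6181031811193087 0.7861240235360661 f rig 0.047803140018006285 0.8483080884527339 0.31141633604147595 w 0.00024913604445762043
fan_face top [([0.5876, -0.1314, 0.1038], 0.75), ([0.5509, 0.0077, -0.0002], 0.41)]
eye top [([0.5548, 0.0091, 0.0745], 0.39)]
hook_seat top []
hook_back top []
fan_face side [([0.592, -0.1358, 0.1029], 0.82), ([0.618, 0.193, -0.0037], 0.32)]
eye side [([0.5598, 0.0094, 0.0772], 0.65)]
hook_seat side [([0.4598, 0.0105, 0.0732], 0.72)]
hook_back side [([0.445, 0.0284, 0.0718], 0.93), ([0.4605, 0.0143, 0.0755], 0.62)]
```

```bash
python3 -m pendant '[[[0,0,1],[0,0,0]],[[0,0,1],[0,0,0]],[[0,0,1],[0,0,0]],[[0,0,1],[0,0,0]],[[0,0,0.22],[0,0,0]],[[0.2,0,0],[0,0,0]],[[0.15,0,0],[0,0,0]],[[0,0,0],[0,0,0]]]'
python3 -m pendant '[[[0.3,0.05,0],[0,0,-1]],[[0.3,0.05,0],[0,0,-1]],[[0.3,0.05,0],[0,0,-1]],[[0,0,0],[0,0,0]]]'
python3 - <<'E'
from h import *
st()
im=get_image("top");cv2.imwrite("pics/t3.png",cv2.resize(im["img"][100:340,170:430],None,fx=2.3,fy=2.3))
lm(['hook_seat','hook_back'],("top",))
get_image("side");lm(['hook_seat','hook_back'],("side",))
E
```

```text
time_s: 11.2
position: [0.4374, 0.0328, 0.0671]
tool_rot: [[0.914, -0.405, 0.003], [-0.405, -0.914, -0.0], [0.002, -0.001, -1.0]]
ft_force: [0.1, -0.2, -0.5]
grip_width: 0.0002
gripper_force: 0.0
time_s: 11.7
position: [0.4689, 0.0157, 0.0666]
tool_rot: [[0.988, -0.155, 0.001], [-0.155, -0.988, -0.0], [0.001, 0.0, -1.0]]
ft_force: [0.6, 0.6, -0.8]
grip_width: -0.0
gripper_force: 0.0
t 11.7 rig [-0.0272 -0.0814  0.0666] toolx.D,Y 0.39180076822184323 0.9200752470939236 f rig -0.3767280695013435 0.7579117789441099 -0.7843422180701882 w -2.2382491443890188e-05
hook_seat top [([0.5566, 0.0109, 0.0728], 0.44)]
hook_back top []
hook_seat side [([0.4985, 0.0012, 0.0737], 0.95)]
hook_back side [([0.5418, 0.2979, 0.0003], 0.67), ([0.481, 0.0118, 0.0728], 0.64)]
```

```bash
python3 -m pendant '[[[0.3,0.05,0],[0,0,-1]],[[0.3,0.05,0],[0,0,-1]],[[0.15,0.025,0],[0,0,-0.5]],[[0,0,0],[0,0,0]]]'
python3 - <<'E'
from h import *
st()
im=get_image("side");cv2.imwrite("pics/s4.png",cv2.resize(im["img"][110:210,230:330],None,fx=5,fy=5,interpolation=cv2.INTER_CUBIC))
lm(['hook_seat','eye','fan_face'],("side",))
E
```

```text
time_s: 12.5
position: [0.4978, 0.0084, 0.0661]
tool_rot: [[0.998, 0.062, 0.0], [0.062, -0.998, 0.0], [0.0, -0.0, -1.0]]
ft_force: [-0.5, -0.2, -0.2]
grip_width: -0.0004
gripper_force: 0.0
t 12.5 rig [-0.0131 -0.0552  0.0661] toolx.D,Y 0.18304385139268198 0.9831291819833079 f rig 0.0927198110026785 -0.4918256910391396 -0.17879042394016542 w -0.00044045607369687823
hook_seat side [([0.5261, -0.0007, 0.0699], 0.62)]
eye side [([0.5583, 0.009, 0.0764], 0.54)]
fan_face side [([0.5941, -0.1373, 0.1036], 0.9)]
```

View pics/s4.png

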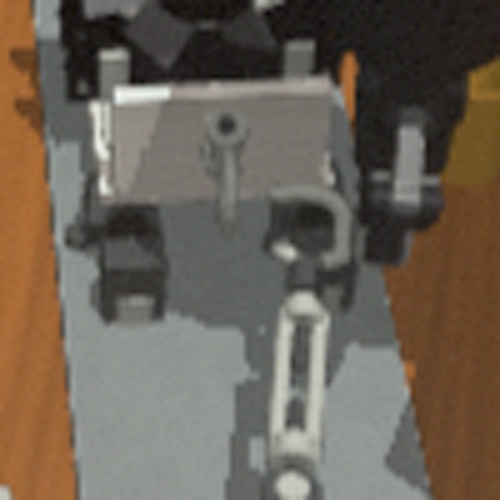

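The hook's nose is at about (280,190), heading for the eye at (228,190), both at the same height. I'll go on in small steps and feel for contact.

```bash
python3 -m pendant '[[[0.12,0.02,0],[0,0,-0.4]],[[0.12,0.02,0],[0,0,-0.4]],[[0.06,0.01,0],[0,0,-0.2]],[[0.06,0.01,0],[0,0,-0.2]],[[0,0,0],[0,0,0]]]'
for i in 1; do :; done
python3 -m pendant '[[[0.06,0.01,0],[0,0,-0.2]],[[0,0,0],[0,0,0]]]'
python3 -m pendant '[[[0.06,0.01,0],[0,0,-0.2]],[[0,0,0],[0,0,0]]]'
python3 -m pendant '[[[0.06,0.01,0],[0,0,-0.2]],[[0,0,0],[0,0,0]]]'
python3 -c "
from h import *
st();get_image('side');lm(['hook_seat','eye'],('side',))"
```

```text
time_s: 13.32
position: [0.5125, 0.0075, 0.0661]
tool_rot: [[0.986, 0.167, 0.0], [0.167, -0.986, 0.0], [0.0, 0.0, -1.0]]
ft_force: [-0.1, 0.2, 0.4]
grip_width: -0.0
gripper_force: 0.0
time_s: 13.58
position: [0.5149, 0.0075, 0.0661]
tool_rot: [[0.983, 0.185, 0.0], [0.185, -0.983, 0.0], [0.0, -0.0, -1.0]]
ft_force: [-0.2, -0.3, 0.1]
grip_width: -0.0001
gripper_force: 0.0
time_s: 13.82
position: [0.5174, 0.0075, 0.0661]
tool_rot: [[0.979, 0.202, 0.0], [0.202, -0.979, 0.0], [0.0, 0.0, -1.0]]
ft_force: [0.2, -0.0, -0.8]
grip_width: -0.0001
gripper_force: 0.0
time_s: 14.08
position: [0.5198, 0.0076, 0.0661]
tool_rot: [[0.976, 0.219, 0.0], [0.219, -0.976, 0.0], [0.0, 0.0, -1.0]]
ft_force: [0.1, 0.1, 0.3]
grip_width: -0.0002
gripper_force: 0.0
t 14.075 rig [-0.007  -0.034   0.0661] toolx.D,Y 0.025902215307749103 0.9996884802460017 f rig -0.03962806179950227 0.13215078790022766 0.3263377452244011 w -0.00020708514912775658
hook_seat side [([0.5505, 0.0013, 0.0728], 0.73)]
eye side [([0.543, 0.2992, -0.0013], 0.52), ([0.5657, 0.0104, 0.0759], 0.39)]
```

```bash
python3 -m pendant '[[[0.06,0.01,0],[0,0,-0.2]],[[0,0,0],[0,0,0]]]' | grep -E 'pos|ft'
python3 -m pendant '[[[0.06,0.01,0],[0,0,-0.2]],[[0,0,0],[0,0,0]]]'| grep -E 'pos|ft'
python3 -m pendant '[[[0.06,0.01,0],[0,0,-0.2]],[[0,0,0],[0,0,0]]]'| grep -E 'pos|ft'
python3 -c "
from h import *
st();get_image('side');lm(['hook_seat','eye'],('side',));get_image('top');lm(['hook_seat','eye'],('top',))"
```

```text
position: [0.5221, 0.0077, 0.0661]
ft_force: [-0.8, -0.5, -0.0]
position: [0.524, 0.0078, 0.066]
ft_force: [-4.3, -2.5, 1.7]
position: [0.5262, 0.0079, 0.066]
ft_force: [-5.6, -3.5, 3.5]
t 14.975 rig [-0.0057 -0.0277  0.066 ] toolx.D,Y -0.026366863753357176 0.9996747173638727 f rig 2.0548955512088916 -6.2401534403525 3.4998546622326128 w -0.00023581137656266627
hook_seat side [([0.5586, 0.0058, 0.0743], 0.79)]
eye side [([0.5707, 0.0152, 0.0761], 0.55)]
hook_seat top []
eye top []
```

The force builds with the bar about 14 mm ahead of the seat, which puts it on the gate. I'll continue in 1.2 mm steps.

```bash
python3 -m pendant '[[[0.04,0.006,0],[0,0,-0.13]],[[0,0,0],[0,0,0]]]' | grep -E 'pos|ft'
python3 -m pendant '[[[0.04,0.006,0],[0,0,-0.13]],[[0,0,0],[0,0,0]]]'| grep -E 'pos|ft'
python3 -m pendant '[[[0.04,0.006,0],[0,0,-0.13]],[[0,0,0],[0,0,0]]]'| grep -E 'pos|ft'
```

```text
position: [0.5276, 0.008, 0.066]
ft_force: [-6.6, -3.8, 2.7]
position: [0.5291, 0.0081, 0.066]
ft_force: [-8.3, -4.9, 3.3]
position: [0.5306, 0.0082, 0.066]
ft_force: [-7.2, -4.3, 3.1]
```

```bash
python3 -c "
from h import *
st();get_image('side');lm(['hook_seat','eye'],('side',))"
```

```text
t 16.025 rig [-0.0049 -0.0234  0.066 ] toolx.D,Y -0.060288103886713865 0.9982008377033688 f rig 2.401871593921387 -8.071422769012253 3.0605407464675394 w 7.855508214895117e-05
hook_seat side [([0.5616, 0.0055, 0.0735], 0.98)]
eye side [([0.3401, 0.1468, -0.0005], 0.72), ([0.573, 0.008, 0.079], 0.64)]
```

```bash
python3 -m pendant '[[[0.04,0.006,0],[0,0,-0.13]],[[0,0,0],[0,0,0]]]' | grep -E 'pos|ft'
python3 -m pendant '[[[0.04,0.006,0],[0,0,-0.13]],[[0,0,0],[0,0,0]]]'| grep -E 'pos|ft'
```

```text
position: [0.5321, 0.0084, 0.066]
ft_force: [-8.3, -6.1, 3.2]
position: [0.5337, 0.0086, 0.066]
ft_force: [-8.8, -6.3, 3.4]
```

```bash
python3 -m pendant '[[[0.04,0.006,0],[0,0,-0.13]],[[0,0,0],[0,0,0]]]'| grep -E 'pos|ft'
```

```text
position: [0.5353, 0.0087, 0.066]
ft_force: [-8.2, -7.2, 4.0]
```

```bash
python3 -m pendant '[[[0.04,0.003,0],[0,0,-0.13]],[[0,0,0],[0,0,0]]]'| grep -E 'pos|ft'
```

```text
position: [0.537, 0.009, 0.066]
ft_force: [-7.8, -8.2, 3.6]
```

```bash
python3 -m pendant '[[[0.04,0.003,0],[0,0,-0.13]],[[0,0,0],[0,0,0]]]'| grep -E 'pos|ft'; python3 - <<'E'
from h import *
st()
im=get_image("side");cv2.imwrite("pics/s5.png",cv2.resize(im["img"][110:210,230:330],None,fx=5,fy=5,interpolation=cv2.INTER_CUBIC))
lm(['hook_seat','eye','fan_face'],("side",))
E
```

```text
position: [0.5399, 0.0103, 0.0662]
ft_force: [-0.7, -1.8, 0.4]
t 17.425 rig [-0.0047 -0.0139  0.0662] toolx.D,Y -0.116240619957228 0.9932449181946402 f rig 1.586402477959981 -1.1569312563598781 0.41230022366108493 w -0.00013407960185213115
hook_seat side [([0.5693, 0.0095, 0.0721], 0.98)]
eye side [([0.5696, 0.0076, 0.0779], 0.61), ([0.5969, -0.1408, 0.1052], 0.24)]
fan_face side [([0.5943, -0.1393, 0.1018], 0.65)]
```

View pics/s5.png

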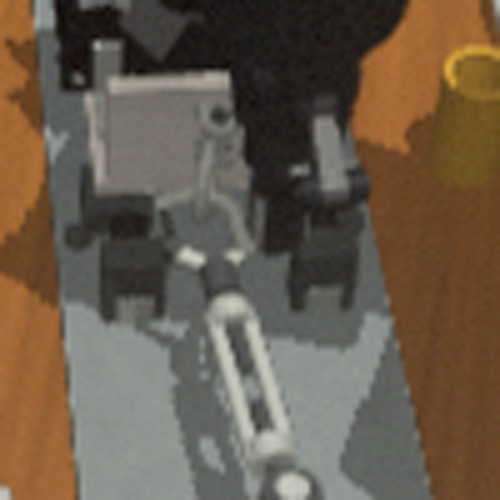

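The resistance dropped from 11 N to 2 N, which is the click. The picture shows the eye's bar (205,205) inside the hook. I'll back off, lift clear and verify the gate and sled.

```bash
python3 -m pendant '[[[-0.3,0,0],[0,0,0]],[[-0.7,0,0],[0,0,0]],[[0,0,-1],[0,0,0]],[[0,0,-1],[0,0,0]],[[0,0,-1],[0,0,0]],[[-1,0,-1],[0,0,0]],[[-1,0,0],[0,0,0]],[[-1,0,0],[0,0,0]]]' | grep -E 'pos|ft'
python3 - <<'E'
from h import *
for c in("side","top"):
    im=get_image(c);P=xyz(im)
    lm(['hook_seat','eye','fan_face','tie_link'],(c,))
    R=np.stack([(P[...,:2]-PIN)@D-.1435,(P[...,:2]-PIN)@Y,P[...,2]],-1)
    m=(im["range_z"]>0)&(abs(R[...,1])<.07)&(R[...,0]<.25)&(R[...,0]>0)&(R[...,2]>.155)&(R[...,2]<.17)
    print(c,m.sum(),np.percentile(R[m],[1,50,99],axis=0).tolist() if m.any() else 0)
    i=im["img"][110:210,230:330] if c=="side" else im["img"][150:250,270:370]
    cv2.imwrite(f"pics/{c}6.png",cv2.resize(i,None,fx=5,fy=5,interpolation=cv2.INTER_CUBIC))
a=cv2.imread("pics/side6.png");b=cv2.imread("pics/top6.png");cv2.imwrite("pics/b6.png",cv2.resize(np.hstack([a,b]),(800,400)))
E
```

```text
position: [0.3883, -0.0465, 0.2263]
ft_force: [0.2, -0.6, 0.4]
hook_seat side [([0.5693, 0.0124, 0.0743], 0.7)]
eye side [([0.571, 0.0076, 0.077], 0.63), ([0.716, 0.0176, -0.0012], 0.17)]
fan_face side [([0.5949, -0.141, 0.1006], 0.97)]
tie_link side [([0.5223, 0.1506, 0.0741], 0.84)]
side 642 [[0.10824854822756882, -0.05722217028073464, 0.15524496357177664], [0.12939222154691782, 0.002142851769973073, 0.1602641512423954], [0.14783120836681404, 0.05968248137149844, 0.16432885435363787]]
hook_seat top [([0.5547, 0.0059, 0.0026], 0.39)]
eye top [([0.5727, 0.0065, 0.0745], 0.45), ([0.592, -0.1357, 0.1024], 0.4)]
fan_face top [([0.5928, -0.1385, 0.0992], 0.57)]
tie_link top [([0.5195, 0.1486, 0.0781], 0.81)]
top 842 [[0.1100022304110139, -0.054512388965680725, 0.15521981803854698], [0.13009606588224742, 0.0022489354848438856, 0.16073350438809153], [0.14873051792043626, 0.061361335166375444, 0.165726724666798]]
```

View pics/b6.png

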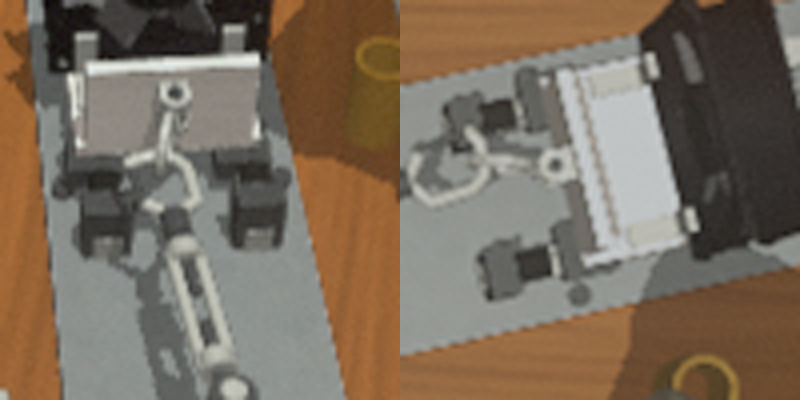

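The hook holds the bar, but the fan top edge has moved from x = 0.142 to 0.148. Pushing the hook on dragged the sled out by about 6 mm. The gate is latched and there is play in the hook, so I'll gently push the sled fully home again.

```bash
python3 -m pendant '[[[0,0,0],[0,0,0.67]],[[0,0,0],[0,0,0.67]],[[0.73,0.9,0],[0,0,0]],[[0.73,0.9,0],[0,0,0]],[[0.73,0.9,0],[0,0,0]],[[0.73,0.9,0],[0,0,0]],[[0.73,0.9,0],[0,0,0]],[[0.73,0.9,0],[0,0,0]]]' | grep -E 'pos|ft'
python3 -m pendant '[[[0,0,1],[0,0,0]],[[0,0,1],[0,0,0]],[[0,0,1],[0,0,0]],[[0,-0.3,0],[0,0,0]],[[0,-0.2,0],[0,0,0]],[[0,-0.1,0],[0,0,0]],[[0,-0.1,0],[0,0,0]],[[0,0,0],[0,0,0]]]' | grep -E 'pos|ft'
python3 -c "
from h import *
st()"
```

```text
position: [0.6141, -0.2138, 0.2255]
ft_force: [0.4, -0.5, 0.2]
position: [0.6059, -0.1858, 0.1068]
ft_force: [0.1, -0.2, -0.1]
t 21.125 rig [0.2016 0.0023 0.1068] toolx.D,Y -0.0001898986224669037 1.0000237296447148 f rig 0.23447664214742497 0.0767182973718621 -0.13731224350696114 w -0.0003577482364951792
```

```bash
python3 -m pendant '[[[0,-0.1,0],[0,0,0]],[[0,-0.1,0],[0,0,0]],[[0,-0.05,0],[0,0,0]],[[0,-0.05,0],[0,0,0]],[[0,0,0],[0,0,0]]]' | grep -E 'pos|ft'
python3 -m pendant '[[[0,-0.05,0],[0,0,0]],[[0,0,0],[0,0,0]]]' | grep -E 'pos|ft'
python3 -m pendant '[[[0,-0.05,0],[0,0,0]],[[0,0,0],[0,0,0]]]' | grep -E 'pos|ft'
python3 -c "
from h import *
st();get_image('side');lm(['hook_seat','eye','fan_face'],('side',))"
```

```text
position: [0.6028, -0.1742, 0.1061]
ft_force: [0.5, -0.5, 0.3]
position: [0.6024, -0.1725, 0.1062]
ft_force: [0.3, -0.2, 0.7]
position: [0.6019, -0.1704, 0.1062]
ft_force: [0.2, -1.6, 1.0]
t 22.25 rig [0.1857 0.0021 0.1062] toolx.D,Y -6.034514234642308e-06 1.0000240137879555 f rig 1.6174600434062876 -0.23531611145868286 1.0334263769658305 w 0.0002235370242275966
hook_seat side [([0.5677, 0.0104, 0.0739], 0.95)]
eye side [([0.5699, 0.0086, 0.0742], 0.58), ([0.5425, 0.2971, -0.0024], 0.34)]
fan_face side [([0.5943, -0.138, 0.1038], 0.56)]
```

```bash
python3 -m pendant '[[[0,-0.05,0],[0,0,0]],[[0,0,0],[0,0,0]]]' | grep -E 'pos|ft'
python3 -m pendant '[[[0,-0.05,0],[0,0,0]],[[0,0,0],[0,0,0]]]' | grep -E 'pos|ft'
python3 -m pendant '[[[0,-0.03,0],[0,0,0]],[[0,0,0],[0,0,0]]]' | grep -E 'pos|ft'
python3 -c "
from h import *
st();get_image('side');lm(['hook_seat','eye','fan_face'],('side',))"
```

```text
position: [0.6014, -0.1684, 0.1062]
ft_force: [0.0, -0.6, 1.0]
position: [0.6013, -0.1672, 0.1066]
ft_force: [0.3, -4.6, 1.8]
position: [0.6013, -0.1669, 0.1069]
ft_force: [2.5, -7.3, 3.0]
t 23.2 rig [0.1821 0.0024 0.1069] toolx.D,Y 0.0007261744628763911 1.0000221615783427 f rig 7.736545117004978 0.670077769586126 2.9708962374998835 w -5.099014092172823e-05
hook_seat side [([0.573, 0.0067, 0.0734], 0.97), ([0.6168, 0.1902, -0.0031], 0.46)]
eye side [([0.5689, 0.0085, 0.0752], 0.39)]
fan_face side [([0.5949, -0.1334, 0.1018], 0.83), ([0.7184, 0.0192, -0.0023], 0.21)]
```

The stop is felt again at the same place (0.182). I'll retreat and verify.

```bash
python3 -m pendant '[[[0,-0.03,0],[0,0,0]],[[0,0,0],[0,0,0]],[[0,0.2,0],[0,0,0]],[[0,0.8,0],[0,0,0]],[[0,0,-1],[0,0,0]],[[0,0,-1],[0,0,0]],[[0,0,-1],[0,0,0]],[[0,0.5,0],[0,0,0]]]' | grep -E 'pos|ft'
python3 - <<'E'
from h import *
for c in("side","top"):
    im=get_image(c);P=xyz(im)
    lm(['hook_seat','eye','fan_face','gate'],(c,))
    R=np.stack([(P[...,:2]-PIN)@D-.1435,(P[...,:2]-PIN)@Y,P[...,2]],-1)
    m=(im["range_z"]>0)&(abs(R[...,1])<.07)&(R[...,0]<.16)&(R[...,0]>0)&(R[...,2]>.155)&(R[...,2]<.17)
    print(c,m.sum(),np.percentile(R[m],[1,50,99],axis=0).tolist() if m.any() else 0)
    i=im["img"][120:190,240:310] if c=="side" else im["img"][155:225,260:330]
    cv2.imwrite(f"pics/{c}7.png",cv2.resize(i,(400,400),interpolation=cv2.INTER_CUBIC))
cv2.imwrite("pics/b7.png",np.hstack([cv2.imread("pics/side7.png"),cv2.imread("pics/top7.png")]))
E
```

```text
position: [0.6157, -0.2218, 0.2298]
ft_force: [0.4, -1.1, -0.8]
hook_seat side [([0.5705, 0.0081, 0.0728], 0.88)]
eye side [([0.5946, -0.1336, 0.1029], 0.74), ([0.5723, 0.0099, 0.0764], 0.47)]
fan_face side [([0.5962, -0.1342, 0.1032], 0.75), ([0.5205, 0.151, 0.0758], 0.46)]Traceback (most recent call last):
  File "<stdin>", line 4, in <module>
  File "h.py", line 11, in lm
    print(n,c,[(np.round(r["point"],4).tolist(),round(r["conf"],2)) for r in landmark_of(c,n)[:2]])
                                                                             ~~~~~~~~~~~^^^^^
ValueError: it knows: bushing, cup, eye, fan_face, grease, hook_back, hook_seat, mallet, rig, screwdriver, spanner, spare_fan, tie_link
```

```bash
python3 - <<'E'
from h import *
for c in("side","top"):
    im=get_image(c);P=xyz(im)
    lm(['eye','hook_seat'],(c,))
    R=np.stack([(P[...,:2]-PIN)@D-.1435,(P[...,:2]-PIN)@Y,P[...,2]],-1)
    m=(im["range_z"]>0)&(abs(R[...,1])<.07)&(R[...,0]<.16)&(R[...,0]>0)&(R[...,2]>.155)&(R[...,2]<.17)
    print(c,m.sum(),np.percentile(R[m],[1,50,99],axis=0).tolist() if m.any() else 0)
    i=im["img"][120:190,240:310] if c=="side" else im["img"][155:225,260:330]
    cv2.imwrite(f"pics/{c}7.png",cv2.resize(i,(400,400),interpolation=cv2.INTER_CUBIC))
cv2.imwrite("pics/b7.png",np.hstack([cv2.imread("pics/side7.png"),cv2.imread("pics/top7.png")]))
E
```

```text
eye side [([0.596, -0.1331, 0.104], 0.6), ([0.5213, 0.1483, 0.0779], 0.43)]
hook_seat side [([0.5693, 0.0098, 0.0738], 0.58)]
side 650 [[0.1023380245990824, -0.05786380967457434, 0.15519469088410545], [0.12335350094072906, 0.0023285172665910613, 0.16035255236598128], [0.14270436343628737, 0.06000884830087434, 0.16422910447009773]]
eye top [([0.5703, 0.0083, 0.0758], 0.39)]
hook_seat top [([0.7076, 0.1945, -0.001], 0.26)]
top 856 [[0.10415210638188005, -0.05431038527900057, 0.15523080049205312], [0.12390324583317414, 0.0021530639898033823, 0.16057917030982194], [0.14349893041495843, 0.060361917959575725, 0.16556689427990276]]
```

View pics/b7.png

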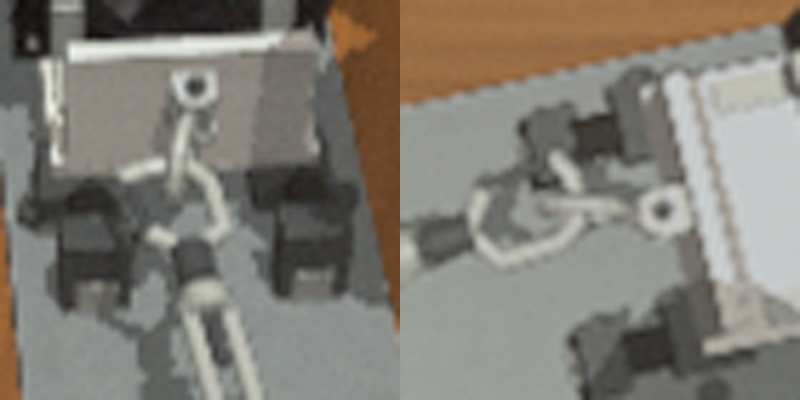

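The fan is back at the home reading (0.102–0.104), and the bar is inside the hook at about (180,185) left and (545,205) right. To check the gate, I'll look closer and compare with the initial hook.

```bash
python3 - <<'E'
from h import *
im=get_image("side")["img"];t=get_image("top")["img"]
s0=cv2.imread("pics/s.png");t0=cv2.imread("pics/t.png")
f=lambda a,u,v:cv2.resize(np.clip(a[v-15:v+15,u-20:u+20].astype(float)*1.4,0,255).astype(np.uint8),(400,300),interpolation=cv2.INTER_NEAREST)
cv2.imwrite("pics/g.png",np.vstack([np.hstack([f(s0,324,165),f(t0,280,245)]),np.hstack([f(im,271,155),f(t,281,190)])]))
E
```

```text
(no output)
```

View pics/g.png

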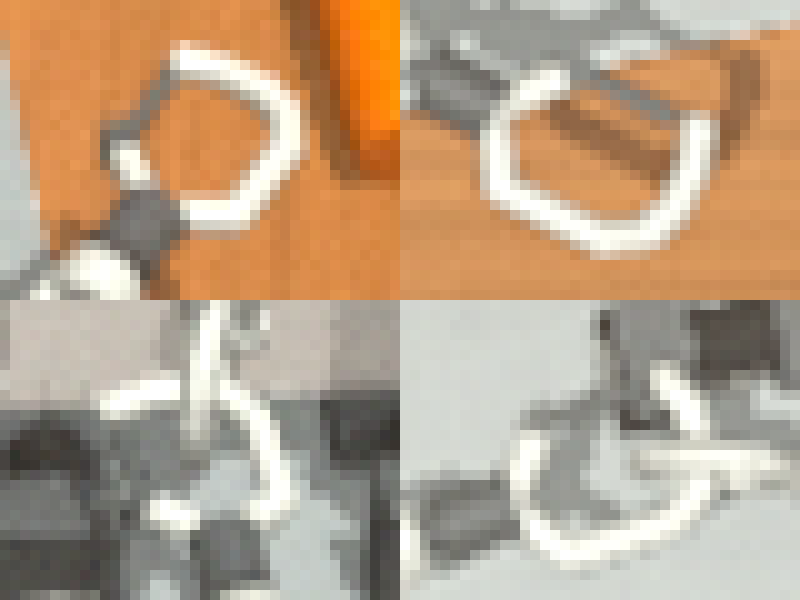

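The upper row shows the gate as a dark grey bar across the mouth when shut. The lower row shows the same dark line from hinge to nose, (140,510)–(105,410) left and (530,415)–(655,385) right. The bar is inside and nothing leans into the hook, so I'm handing in.

```bash
python3 -c "
from h import *
st();print(close_job())"
```

```text
t 25.0 rig [0.2391 0.0021 0.2261] toolx.D,Y -0.00022791746308567626 1.0000239833656517 f rig -0.21066731259024896 0.750190357226563 1.0277755257573282 w 0.00013649139909499452
the job is handed in; nothing more can be done
None
```

I handed the job in at 25 s with the sled home against its stops, the hook snapped onto the eyebolt and the arm clear; pushing the hook on dragged the sled out about 6 mm, so I ran it home again after the click (force fell from 11 N to 2 N), and the pictures show the gate shut.

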